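# Set up a dental cast under the drill and hold the lift table at full lift

## Task

The drill motor is off and I want to set the bur's depth: slide the model carrier, which has a black grip, flat along the lift table until the red dot on the cast is right under the tip of the bur, and let go of it with the table still down. Then swing the red-handled lever up until the table is at the very top of its lift and finish still holding the lever there, because it springs back if let go. Do not touch the bur or its handpiece, and leave the tin, the bottle and the bur block where they stand.

Things in the scene. Friction and masses are not known exactly. Their poses are not given: they have to be found in the camera images.
- stand: Cream drill stand, fixed. Base 180 x 255 x 28 mm. Origin on the bench under the lift table's centre; x points away from the operator's side, y to the operator's left. Steel lift table 160 (x) x 150 (y) x 9 mm, its top 106 mm above the bench when down. Column 28 mm thick, 324 mm high, at x 35, y 130 mm. The lever's shaft runs along y through x 0 at 60 mm height and sticks out on the right (-y).
- handpiece: Turquoise straight handpiece, 22 mm thick, held upright with its bur down at stand x 35, y 0 mm by a level arm (arm 77 to 103 mm above the bur tip, running to the column at +y). Fixed; must not be touched. Its origin is on the bench under the bur.
- bur_tip (a point): Lower tip of the thin bur (under 4 mm thick), fixed 147 mm above the bench: 18.5 mm above the red dot with the table down, 4 mm above it at full lift.
- carrier: Loose aluminium plate 130 (x) x 80 (y) x 6 mm, 0.3 to 0.5 kg, lying on the lift table (it may overhang the front), with a yellow stone cast of a dental arch fixed on it, teeth tops 28 mm above the plate's underside. Origin on the underside; the plate reaches from x -75 to +55 mm. The black grip is at the -x end, nearest the robot; the arch's open end is at +x.
- red_dot (a point): Red dot, 6 mm across, on the toothless ridge of the cast, at carrier x 35, y -22 mm, 22 mm above the plate's underside.
- carrier_grip (a point): Middle of the black grip block on the carrier, at carrier x -62, y 0: 30 mm long along the carrier's x, 14 mm wide along its y, its top 39 mm and this point 26 mm above the plate's underside. Pinch it across the carrier's y from above.
- lever_grip (a point): Centre of the lever's red grip: a freely revolving sleeve, 20 mm thick, 56 mm long along the stand's y, from y -140 to -196 mm (this point at y -168), 105 mm from the shaft axis, held at its inner end by the lever's 10 mm steel rod in the plane y = -130. It moves in a vertical circle about the shaft. Pinch it from above with the fingers closing along the stand's x.
- feed_lever (a joint): Lever's angle (rad). 0: sprung down on its rest, pointing to the robot (stand -x), 10 degrees above level. It grows as the grip swings up and away from the robot; at 1.40 it stands straight up: the top of the lift. Swung past that (to 1.9 at most) the table sinks again. 3 to 6 N at the grip moves it; let go, it springs back to 0.
- lift_table (a joint): Height of the lift table above its rest (m): 0 down, 0.0146 at the top of its lift. It is raised by an eccentric on the lever's shaft and cannot be moved without it.
- tin: White round tin with lid, 85 mm across, 33 mm high, loose on the bench beside the stand; origin at its underside's centre. To be left alone.
- pill_bottle: White plastic bottle with a blue band, 44 mm across, 75 mm high, loose; origin at its underside's centre. To be left alone.
- bur_block: Pale blue block 44 x 64 x 22 mm with six brass and yellow polishers standing in it, 48 mm high in all, loose; origin at its underside's centre. To be left alone.
Not all that is in view belongs to the job. Leave any orange or turquoise look-alike of the carrier alone.

How it is judged:
By the outcome, as a careful person would: the job done as asked, in the order asked, and still so for the second after the job is handed in, while the arm keeps its last pose, push and grip.
It also fails if it takes over 51 s, if anything falls off the work surface, if the arm or the gripper's body presses on something with over 40 N, if the wrist force passes 120 N, or if a joint passes its speed limit or range.

## Robot

A 6-joint arm with a two-finger parallel gripper is mounted at the origin on the work surface. World frame = base frame: x ahead of the robot, y to its left, z up, the work surface at z = 0. Lengths are in mm, angles in rad, forces in N, time in s.
With the tool pointing down it reaches from about 250 to 725 mm from the base axis. Payload 9.7 kg.
Tool frame: the origin (TCP) lies on the centre line of the jaws, within the pads' length; the fingertips stand 17 mm ahead of it and the grasp point (between the pads) lies 2 mm behind it (bot.finger_overhang is the z of the fingertips in the tool frame, in mm); z points along the fingers, y is the line along which they close (so a half turn about z gives the same grasp; the last joint's range is limited). The gripper opens to 85 mm and grips with 20 to 120 N. Pads are 22 mm wide; open, the fingers measure 114 mm over their backs; the gripper's body (76 mm by 85 mm) begins 54 mm behind the grasp point. The pads swing forward as they close: fully open they stand 13 mm farther back than shut.
Start: joints at [-1.32, 0.087, 0.176, 1.66, 0, 1.571], TCP at [136.496, -532.791, 248.284] pointing down, gripper open.
Joint ranges: [-3.13, 3.13], [-0.85, 1.81], [-1.15, 1.24], [-2.2, 2.28], [-1.44, 1.52], [-3.14, 3.14]. Speed limits (rad/s): [2.22, 2.22, 2.57, 3.14, 3.14, 3.14].

## Interface

Orientations are given as a rotation vector (axis times angle).
In Python, from rig import bot, jaws, imaging, order gives the robot as it stands. Calls block until the motion is done:
- bot.movep(position, orientation): joint-space move of the TCP to a pose.
- bot.movel(position, orientation=None, speed=150, until_force=None): straight line of the TCP; orientation=None keeps the orientation; speed is the mean speed in mm/s. With until_force (N) it stops when the force on the tool has changed by that much, and returns True; else False.
- bot.move_j(angles): joint-space move.
- jaws.open_jaws() and jaws.close_gripper(squeeze=None): open the fingers fully, or close them until they stop; squeeze is the grip in N (None keeps the last).
- bot.wait(seconds).
- bot.ik(position, orientation): joint angles nearest the present ones, or None.
- imaging.read_camera(name): name is "scene" or "top" or "wrist"; returns a dict with "color" (400x640x3 uint8, red, green, blue), "z_map" (400x640 float32, mm along the optical axis (not along the pixel's ray), 0 where there is no reading), "camera_matrix" (3x3 intrinsics, pixels), "rvec" (rotation vector, rad) and "tvec" (3), from world to camera coordinates, as OpenCV has them. Camera axes: x right, y down, z forward; pixel columns grow to the right and rows downward; lengths in mm; the calibration is good to about 2 mm. A picture is of the moment at which its call begins.
A pose or a line that the arm cannot do raises bot.PlanningError and nothing moves.
- order.close_job(): hands the job in; it is judged then, once.
Readings, each from a call of its own:
- bot.current_t(): time.
- bot.current_joint_pos(): joint angles.
- bot.current_qvel(): joint speeds.
- bot.current_tau(): joint torques, N m.
- bot.current_tcp_pos(): TCP position.
- bot.current_ee_rot(): TCP orientation.
- bot.current_contact_force(): force on the tool from outside, world axes, zero at the start.
- bot.current_wrist_torque(): the same for the moment, N m.
- bot.current_grip_width(): opening from 0.0 (shut) to 1.0 (fully open).
- bot.current_gripper_force(): force on a finger pad.
Only numpy, scipy, OpenCV 4.12 (cv2) and the standard library are available. Lean on these libraries where they do the work, as an engineer would, in place of code of your own. Each camera call takes 0.05 s, during which the arm holds its last target. There are 200 camera calls.

## Working session

There is one attempt and no reset: what is moved stays moved. The work goes in short steps, each a Python script; the robot and the scene stay as the last script left them, time stands still between calls to the robot, and variables do not carry over. Pictures are saved under pics/ and viewed, at most 10 in all, crops included, and the job is handed in when it is done.

```bash
ls; mkdir -p pics
cat > h.py <<'E'
import numpy as np, cv2
from rig import bot, jaws, imaging, order
def cam(n):
    d=imaging.read_camera(n); d['R']=cv2.Rodrigues(np.array(d['rvec'],float))[0]; d['t']=np.array(d['tvec'],float).ravel(); d['K']=np.array(d['camera_matrix']); return d
def ray(d,u,v):
    r=d['R'].T@np.linalg.solve(d['K'],[u,v,1.0]); return -d['R'].T@d['t'], r
def onz(d,u,v,z):
    o,r=ray(d,u,v); return o+r*(z-o[2])/r[2]
def zpt(d,u,v):
    o,r=ray(d,u,v); return o+r*d['z_map'][int(round(v)),int(round(u))]
def proj(d,p):
    c=d['K']@(d['R']@np.array(p,float)+d['t']); return c[:2]/c[2]
def save(d,n): cv2.imwrite('pics/'+n,d['color'][:,:,::-1])
E
python3 - <<'E'
from h import *
import pickle
ds={}
for n in('scene','top'):
    d=cam(n); save(d,n+'0.png'); ds[n]=d; print(n,(-d['R'].T@d['t']).round(),d['K'][0,0])
pickle.dump(ds,open('d0.pkl','wb'))
print(bot.current_t(),bot.current_ee_rot())
E
```

```text
pics
scene [ 802. -512. 1122.] 400.6764039111033
top [ 340.   29. 1526.] 501.4338258005658
0.1 [-3.11574665e+00 -3.92793749e-01  2.40385489e-04]
```

View pics/scene0.png

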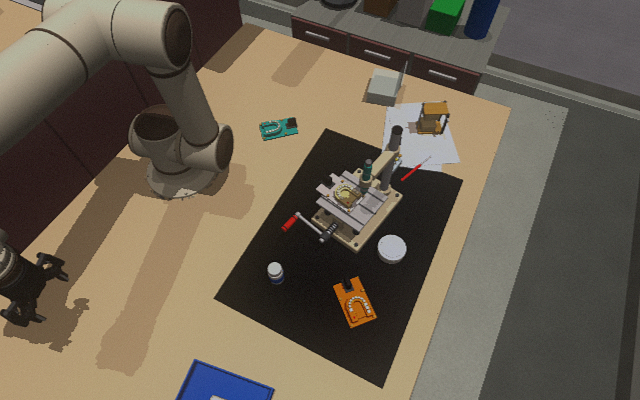

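View pics/top0.png

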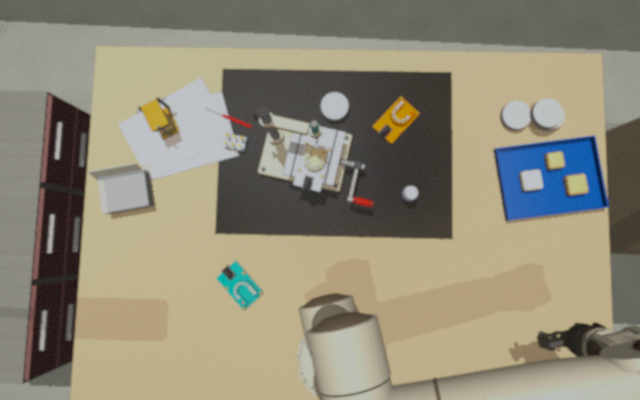

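The real carrier is the aluminium plate with a yellow cast on the stand: top (315,162), scene (345,195). These could be taken for it:
- Orange look-alike: top (397,120), scene (354,302).
- Turquoise look-alike: top (240,285), scene (278,128).
- Orange model on the paper: top (155,115).

The red lever grip is at top (362,201); the red pen at top (235,118) is not it. Next I'll look closer with the wrist camera.

Run:
```python
from h import *
import pickle
ds=pickle.load(open('d0.pkl','rb')); d=ds['top']
for n,u,v,z in [('cast',315,162,130),('bur',315,128,280),('grip',308,184,140),('leverL',351,201,78),('leverR',372,203,78),('tin',335,106,33),('bottle',410,193,75),('block',235,143,30),('colTop',264,116,324),('shaftend',362,165,60)]:
    print(n,onz(d,u,v,z).round(), zpt(d,u,v).round())
p=onz(d,308,184,140)
# yaw -8deg-ish; tool down with y along world y
bot.movep([p[0]-40,p[1]-30,400],[np.pi,0,0])
w=cam('wrist'); save(w,'w1.png'); print(-w['R'].T@w['t'],w['R'][2],bot.current_joint_pos(),bot.current_t())
pickle.dump(w,open('w1.pkl','wb'))
```

```text
cast [566.  84. 130.] [568.  84. 116.]
bur [629.  80. 280.] [622.  79. 309.]
grip [502. 101. 140.] [501. 101. 143.]
leverL [462. -22.  78.] [461. -21.  84.]
leverR [457. -82.  78.] [457. -81.  89.]
tin [755.  31.  33.] [756.  31.  29.]
bottle [ 489. -192.   75.] [ 490. -193.   67.]
block [635. 332.  30.] [637. 334.  21.]
colTop [646. 204. 324.] [646. 204. 324.]
shaftend [571. -53.  60.] [570. -53.  64.]
[544.80160293  71.58201382 525.32203416] [-3.28784184e-01  4.26370934e-04 -9.44404987e-01] [ 1.52411288e-01  4.04754869e-03  3.97246272e-01  1.96410984e+00
 -1.08549936e-05 -2.98848860e+00] 3.925
```

View pics/w1.png

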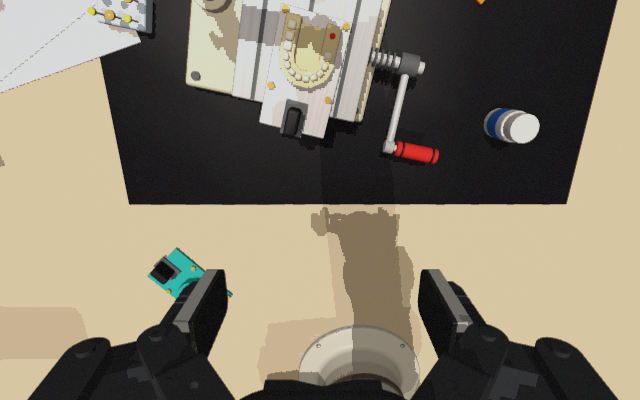

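Red dot at (332,36), black grip at (292,120), red lever grip at (395–438,152), so this is the right carrier. Next I'll take tilted views to triangulate the bur.

```bash
cat >> h.py <<'E'
from scipy.spatial.transform import Rotation as Ro
def tilt(a): # approach forward-down by a, camera ahead
    x=np.array([np.cos(a),0,np.sin(a)]); z=np.array([np.sin(a),0,-np.cos(a)])
    return Ro.from_matrix(np.c_[x,np.cross(z,x),z])
def campose(c,a):
    r=tilt(a); return np.array(c)-r.apply([82.8,0,-125.3]), r.as_rotvec()
E
python3 - <<'E'
from h import *
import pickle
ws=[]
for i,y in enumerate((20,130)):
    p,r=campose([420,y,380],np.radians(50))
    bot.movep(p,r); w=cam('wrist'); ws.append(w); save(w,f'w2{i}.png'); print(proj(w,[625,79,147]))
print(bot.current_t(),w['K'])
a=ws[0]['color'];b=ws[1]['color']
cv2.imwrite('pics/w2.png',np.vstack([a[100:400,:],b[100:400,:]])[:,:,::-1])
pickle.dump(ws,open('w2.pkl','wb'))
E
```

```text
Traceback (most recent call last):
rig.PlanningError: the arm cannot take that pose within its joint ranges
```

Run:
```python
from h import *
for a in (30,40,50):
  for x in (420,460,500):
    for z in (380,420,460):
      f=[]
      for y in (20,130):
        p,r=campose([x,y,z],np.radians(a)); q=bot.ik(p,r); f.append(q is not None)
      print(a,x,z,f)
```

```text
30 420 380 [True, True]
30 420 420 [True, True]
30 420 460 [True, True]
30 460 380 [True, True]
30 460 420 [True, True]
30 460 460 [True, True]
30 500 380 [True, True]
30 500 420 [True, True]
30 500 460 [True, True]
40 420 380 [False, True]
40 420 420 [False, True]
40 420 460 [True, True]
40 460 380 [True, True]
40 460 420 [True, True]
40 460 460 [True, True]
40 500 380 [True, True]
40 500 420 [True, True]
40 500 460 [True, True]
50 420 380 [False, False]
50 420 420 [False, False]
50 420 460 [False, True]
50 460 380 [False, True]
50 460 420 [False, True]
50 460 460 [True, True]
50 500 380 [True, True]
50 500 420 [True, True]
50 500 460 [True, True]
```

Run:
```python
from h import *
import pickle
ws=[]
for i,y in enumerate((20,130)):
    p,r=campose([455,y,370],np.radians(40))
    bot.movep(p,r); w=cam('wrist'); ws.append(w); print(proj(w,[625,79,147]))
print(bot.current_t(),w['K'][0,0])
pickle.dump(ws,open('w2.pkl','wb'))
a,b=[w['color'][:300] for w in ws]
cv2.imwrite('pics/w2.png',np.vstack([a,b])[:,:,::-1])
```

```text
[249.65736045 103.81689652]
[388.89104162 102.46966278]
5.7833 338.1957523386329
```

View pics/w2.png

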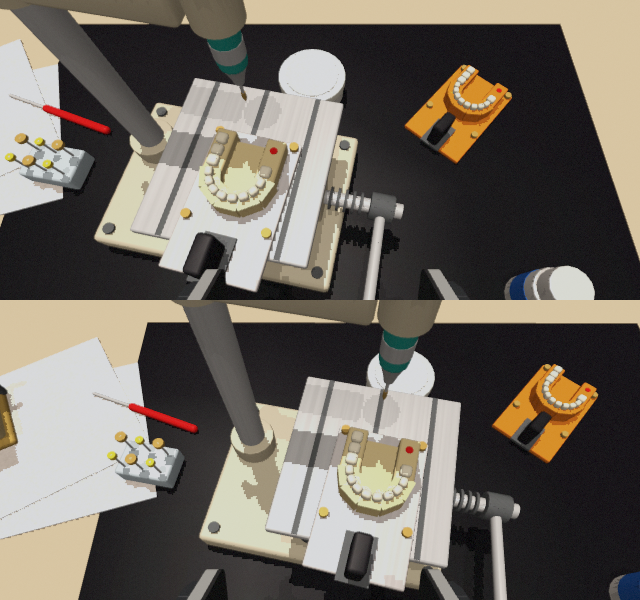

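Bur tip near (245,99) in view 1 and near (386,97) in view 2. Red dots at (273,151) and (409,150). I'll zoom in on the tips.

Run:
```python
from h import *
import pickle
ws=pickle.load(open('w2.pkl','rb'))
c=[cv2.resize(w['color'][70:120,u-25:u+25],None,fx=8,fy=8,interpolation=cv2.INTER_NEAREST) for w,u in zip(ws,(245,386))]
cv2.imwrite('pics/tip.png',np.hstack(c)[:,:,::-1])
def reds(w):
    h=cv2.cvtColor(w['color'],cv2.COLOR_RGB2HSV); m=((h[...,0]<6)|(h[...,0]>174))&(h[...,1]>170)&(h[...,2]>90)
    n,l,s,cc=cv2.connectedComponentsWithStats(m.astype(np.uint8)); return [(s[i,4],cc[i].round(2)) for i in range(1,n) if s[i,4]>8]
for w in ws+[pickle.load(open('w1.pkl','rb'))]:
    for a,q in reds(w): print(a,q,onz(w,*q,128).round(1),zpt(w,*q).round(1))
    print()
```

```text
12 [498.5  90. ] [ 653.8 -135.3  128. ] [ 739.8 -202.7   22.3]
521 [ 77.07 119.11] [623.8 230.  128. ] [705.8 331.7   9.2]
36 [273.14 150.53] [593.2  61.1 128. ] [592.9  61.  128.5]
224 [382.89 318.72] [462.5 -20.6 128. ] [463.7 -27.   89.9]
906 [408.34 325.38] [458.2 -37.6 128. ] [458.7 -47.1  88.3]

14 [587.21  89.36] [ 653.7 -101.2  128. ] [ 740.2 -202.8   21.9]
537 [163.65 117.63] [623.5 267.  128. ] [705.8 333.    9.1]
38 [409.  149.5] [593.1  61.2 128. ] [593.   61.3 128.3]
311 [520.03 318.95] [462.2  -2.7 128. ] [463.5 -25.7  86.5]
1214 [554.7  326.34] [457.5 -25.2 128. ] [458.  -51.8  86.7]
167 [586.66 333.54] [453.1 -45.5 128. ] [452.7 -75.5  86.9]

26 [332.   35.5] [593.4  61.3 128. ] [593.4  61.3 127.9]
90 [398.57 148.23] [473.  -18.2 128. ] [465.9 -27.1  88.4]
431 [417.44 152.22] [468.3 -40.8 128. ] [460.3 -52.6  86.6]
62 [435.39 156.26] [463.4 -62.6 128. ] [455.  -76.5  86.9]
```

View pics/tip.png

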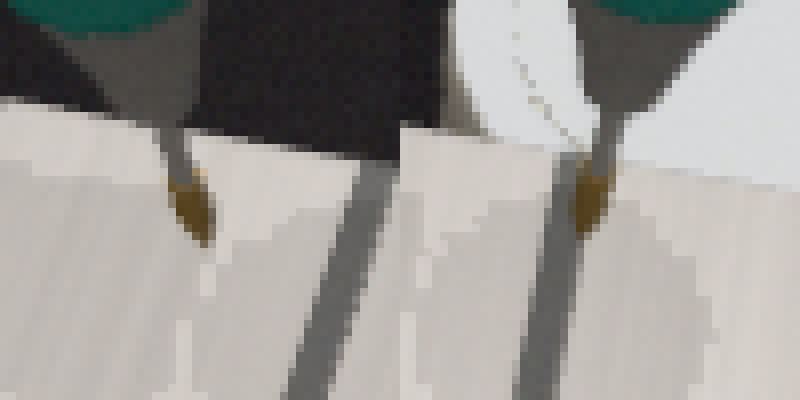

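Run:
```python
from h import *
import pickle
ws=pickle.load(open('w2.pkl','rb'));w1=pickle.load(open('w1.pkl','rb'))
def tri(ws,px):
    A=np.zeros((3,3));b=np.zeros(3)
    for w,q in zip(ws,px):
        o,r=ray(w,*q); r/=np.linalg.norm(r);P=np.eye(3)-np.outer(r,r);A+=P;b+=P@o
    return np.linalg.solve(A,b)
px=((245.4,100.2),(383.5,99.4))
print('tip',tri(ws,px),[onz(w,*q,147).round(1) for w,q in zip(ws,px)])
for w in ws+[w1]:
    v,u=np.mgrid[:400,:640]; z=w['z_map']
    X=(np.linalg.inv(w['K'])@np.c_[u.ravel(),v.ravel(),np.ones(u.size)].T)*z.ravel()
    P=(w['R'].T@(X-w['t'][:,None])).T
    c=w['color'].reshape(-1,3).astype(int).max(1)
    m=(abs(P[:,0]-500)<40)&(abs(P[:,1]-100)<40)&(P[:,2]>140)&(P[:,2]<150)&(c<90)
    Q=P[m]; R=cv2.minAreaRect(Q[:,:2].astype(np.float32)); print('grip',m.sum(),Q.mean(0).round(1),R)
    m=(abs(P[:,0]-600)<120)&(abs(P[:,1]-85)<110)&(abs(P[:,2]-106)<2)
    print('table',m.sum(),cv2.minAreaRect(P[m][:,:2].astype(np.float32)))
```

```text
tip [628.91042114  82.90219392 146.11867584] [array([628.5,  82.7, 147. ]), array([628. ,  83.1, 147. ])]
grip 870 [503.8 105.1 144. ] ((504.73004150390625, 105.63450622558594), (13.514673233032227, 30.118249893188477), 75.283935546875)
table 16082 ((582.2474365234375, 92.86804962158203), (150.04222106933594, 185.64578247070312), 78.08960723876953)
grip 843 [503.5 106.8 144.1] ((504.1255187988281, 106.43938446044922), (14.02260971069336, 28.88373374938965), 76.00911712646484)
table 16124 ((582.32763671875, 92.90152740478516), (149.63949584960938, 186.35870361328125), 78.07744598388672)
grip 344 [505.3 106.  144.1] ((504.7584228515625, 106.3318099975586), (14.074350357055664, 29.928911209106445), 75.97093200683594)
table 7237 ((581.7347412109375, 93.03840637207031), (149.66000366210938, 132.54495239257812), 78.0356216430664)
```

```bash
cat >> h.py <<'E'
def down(yaw_deg): return Ro.from_euler('z',yaw_deg)*Ro.from_euler('x',np.pi) if 0 else (Ro.from_euler('z',yaw_deg,degrees=True)*Ro.from_euler('x',np.pi))
TIP=np.array([628.3,82.9]); DOT=np.array([593.2,61.2]); GRIP=np.array([504.6,106.1]); YAW=-14.05; SY=-11.92
E
sed -i 's/^def down.*/def down(yaw): return Ro.from_euler("z",yaw,degrees=True)*Ro.from_euler("x",np.pi)/' h.py
python3 - <<'E'
from h import *
r=down(YAW+180).as_rotvec()
for p in ([460,80,380],[*GRIP,200],[*GRIP,136],[*(GRIP+TIP-DOT),136],[*(GRIP+TIP-DOT),230]): print(bot.ik(p,r))
bot.movep([440,90,380],r)
bot.movep([*GRIP,200],r)
print(bot.movel([*GRIP,136],speed=100,until_force=8), bot.current_tcp_pos(),bot.current_contact_force())
jaws.close_gripper(squeeze=35)
print(bot.current_grip_width(),bot.current_gripper_force(),bot.current_contact_force(),bot.current_t())
g=GRIP+TIP-DOT
print(bot.movel([*g,136],speed=40,until_force=20),bot.current_tcp_pos(),bot.current_contact_force(),bot.current_t())
w=cam('wrist'); save(w,'w3.png')
E
```

```text
[ 0.17219081 -0.01869867  0.33228414  1.92177914  0.          0.41740957]
[ 0.20724652 -0.00814539 -0.01563399  1.56330772  0.          0.45246528]
[ 0.20724652 -0.00820821 -0.13883823  1.44016631  0.          0.45246528]
[ 0.23251539  0.08449488 -0.04327537  1.44302608  0.          0.47773415]
[0.23251539 0.09182115 0.14566759 1.62464277 0.         0.47773415]
False [504.89594618 106.15410792 136.77277874] [0.4115153  0.00481137 0.38396883]
0.156098020158445 39.977232813835144 [-0.26845122  0.57313703  1.17739875] 10.7667
False [540.35947868 128.19873695 136.11225067] [-2.35846594 -0.42804378  5.91640731] 11.95
```

View pics/w3.png

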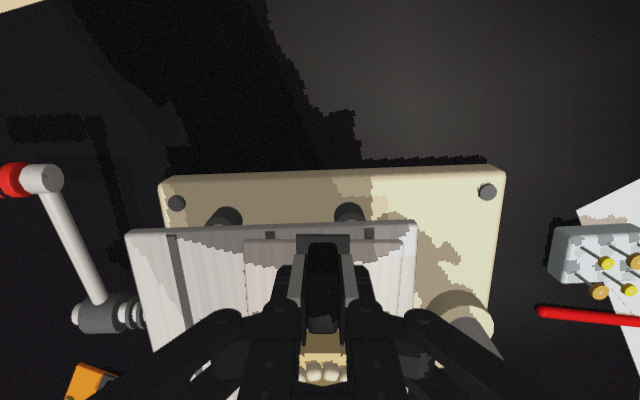

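The grip is held and the carrier has moved forward. Next I'll release it, retreat and re-measure.

```bash
cat > look.py <<'E'
from h import *
import pickle
def look():
    out=[]
    for y in (130,40):
        p,r=campose([455,y,370],np.radians(40)); bot.movep(p,r); bot.wait(0.15); w=cam('wrist'); out.append(w)
        h=cv2.cvtColor(w['color'],cv2.COLOR_RGB2HSV); m=((h[...,0]<6)|(h[...,0]>174))&(h[...,1]>170)&(h[...,2]>60)
        n,l,s,cc=cv2.connectedComponentsWithStats(m.astype(np.uint8))
        for i in range(1,n):
            q=onz(w,*cc[i],128)
            if s[i,4]>4 and np.hypot(*(q[:2]-TIP))<30: print('dot',s[i,4],cc[i].round(1),q.round(1))
        print('tip px',proj(w,[*TIP,147]).round(1))
    pickle.dump(out,open('w4.pkl','wb'))
    c=[]
    for w in out:
        u,v=proj(w,[*TIP,137]).astype(int); c.append(cv2.resize(w['color'][v-40:v+40,u-32:u+32],None,fx=6,fy=6,interpolation=cv2.INTER_NEAREST))
    cv2.imwrite('pics/look%d.png'%int(bot.current_t()),np.hstack(c)[:,:,::-1]); print(bot.current_t())
E
python3 - <<'E'
from look import *
jaws.open_jaws()
g=GRIP+TIP-DOT
bot.movel([*g,225],speed=150)
bot.movep([440,110,330],down(YAW+180).as_rotvec())
look()
E
ls pics
```

```text
dot 32 [377.7 112.6] [628.7  83.3 128. ]
tip px [381.8  98.8]
dot 31 [273.6 112.5] [628.7  83.3 128. ]
tip px [270.8  98.7]
17.7083
look17.png
scene0.png
tip.png
top0.png
w1.png
w2.png
w3.png
```

View pics/look17.png

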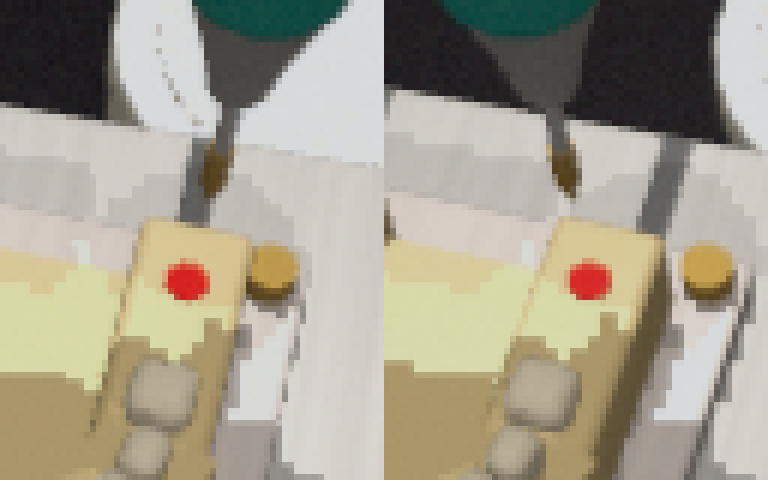

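The dot is at (628.7,83.3) and the bur tip at (628.3–628.9,82.9), less than 1 mm apart, and the picture shows the dot directly beneath the bur. On to the lever.

```bash
cat >> h.py <<'E'
c,s=np.cos(np.radians(SY)),np.sin(np.radians(SY)); RS=np.array([[c,-s],[s,c]]); ORG=TIP-RS@[35,0]
def lev(th,dx=0,dz=0):
    f=np.radians(10)+th; xy=ORG+RS@[-105*np.cos(f)+dx,-168]; return np.array([*xy,60+105*np.sin(f)-2+dz])
E
python3 - <<'E'
from h import *
r=down(SY-90).as_rotvec(); p=lev(0)
print(p,bot.ik(p,r),bot.ik(lev(1.4),r))
bot.movep([400,0,330],r)
bot.movep(p+[0,0,70],r)
print(bot.movel(p,speed=100,until_force=6),bot.current_tcp_pos())
jaws.close_gripper(squeeze=45)
print(bot.current_grip_width(),bot.current_gripper_force(),bot.current_contact_force(),bot.current_tcp_pos(),bot.current_t())
w=cam('wrist'); save(w,'w5.png')
E
```

```text
[458.17993252 -52.89048273  76.23305866] [-0.11492737 -0.12232048 -0.36265844  1.33045836  0.         -1.47768045] [-0.13202048  0.10637458  0.03223773  1.49665947  0.         -1.49477356]
False [458.55509944 -52.90670672  76.91068419]
0.2162963066105168 44.45388615131378 [10.6247561  -2.12907798 -2.96490393] [460.57269286 -53.39949493  77.17457237] 21.475
```

View pics/w5.png

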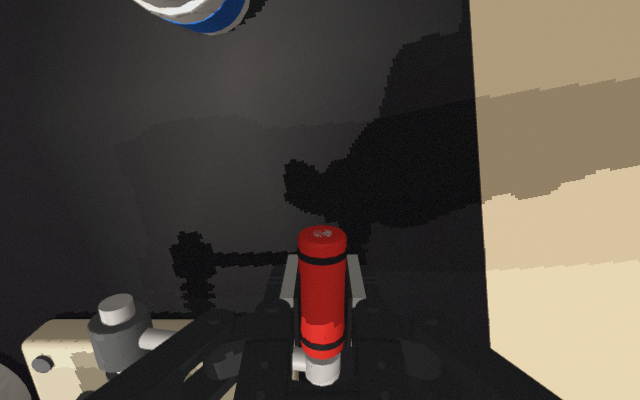

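The sleeve is held at (322,290), but the arm got pushed about 2 mm in +x. I'll shift the arc by that and swing.

Run:
```python
from h import *
for i,th in enumerate(np.linspace(0,1.40,13)):
    bot.movel(lev(th,2.1),speed=50)
    if i%3==0: print(round(th,2),(bot.current_tcp_pos()-lev(th,2.1)).round(2),bot.current_contact_force().round(1),bot.current_t())
bot.wait(.3)
print((bot.current_tcp_pos()-lev(1.4,2.1)).round(2),bot.current_contact_force().round(1),bot.current_grip_width())
w=cam('wrist'); t=cam('scene')
cv2.imwrite('pics/end.png',np.vstack([w['color'][:,:],cv2.resize(t['color'][140:265,240:440],(320,200))[:, :].repeat(1,0) if 0 else cv2.resize(t['color'][140:265,240:560],(640,200))])[:600,:,::-1])
for n,d in (('scene',t),('top',cam('top'))):
    h=cv2.cvtColor(d['color'],cv2.COLOR_RGB2HSV);u,v=proj(d,[*(ORG+RS@[-70,60]),106]); u0,v0=proj(d,[*(ORG+RS@[60,-60]),106])
    for k,xy in enumerate(([60,-60],[-70,-60],[-60,68],[20,-65],[60,-30])):
        q=ORG+RS@xy; px=proj(d,[*q,113]); print(n,xy,zpt(d,*px).round(1))
```

```text
0.0 [ 0.5  -0.11  0.62] [ 1.4 -0.4  4.7] 21.775
0.35 [-0.13  0.01  0.18] [ 0.7 -0.4 -5.2] 22.95
0.7 [-0.45  0.09  0.38] [-6.8  0.5  0.3] 24.125
1.05 [ 0.05 -0.02  1.09] [-6.6  1.   6.3] 25.3
1.4 [ 0.69 -0.11  1.38] [-3.4  0.8  5.8] 26.475
[ 0.5 -0.1  1.4] [-3.4  1.1  5.7] 0.21675898228584736
scene [60, -60] [641.9  14.1 122.4]
scene [-70, -60] [ 600.5 -122.9  418.1]
scene [-60, 68] [553.7 157.4 130.3]
scene [20, -65] [601.6  18.6 120.2]
scene [60, -30] [647.5  45.  119.1]
top [60, -60] [640.   19.  114.6]
top [-70, -60] [512.7  45.8 116.7]
top [-60, 68] [548.9 168.7 116.3]
top [20, -65] [598.8  22.4 120.8]
top [60, -30] [644.9  48.3 120.6]
```

View pics/end.png

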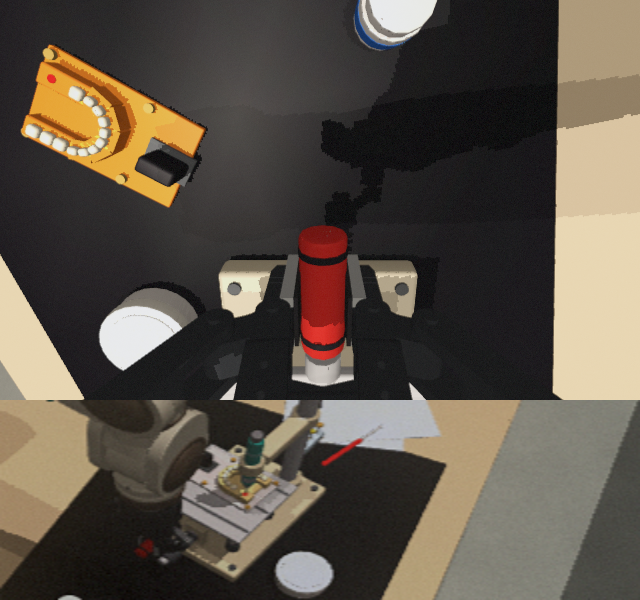

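Run:
```python
from h import *
print(order.close_job())
```

```text
the job is handed in; nothing more can be done
None
```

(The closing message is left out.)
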